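Lay the multimeter on its back and press its power button

ROBOT

A 6-joint arm with a two-finger parallel gripper is mounted at the origin on the work surface. World frame = base frame: x ahead of the robot, y to its left, z up, the work surface at z = 0. Lengths are in m, angles in degrees, forces in N, time in s.
With the tool pointing down it reaches from about 0.3 to 0.85 m from the base axis. Payload 5.4 kg.
Tool frame: the origin (TCP) lies at the very end of the fingers, on their centre line; the grasp point (between the pads) lies 19 mm behind it; z points along the fingers, y is the direction in which the jaws open and shut (so a half turn about z gives the same grasp; the last joint's range is limited). The gripper opens to 85 mm and grips with 20 to 120 N. Pads are 22 mm wide; open, the fingers measure 114 mm over their backs; the gripper's body (76 mm by 85 mm) begins 54 mm behind the grasp point. The pads swing forward as they close: fully open they stand 13 mm farther back than shut.
Start: joints at [56.373, 9.076, 91.501, -0, 79.423, -12.038], TCP at [0.212, 0.535, 0.231] pointing down, gripper open.
Joint ranges: [-166.64, 166.64], [-54.1, 131.32], [10.49, 154.53], [-73.88, 253.88], [9.74, 151.15], [-171.62, 171.62]. Speed limits (degrees/s): [147.25, 147.25, 180, 180, 180, 180].

INTERFACE

Orientations are given as [roll, pitch, yaw] about the fixed x, y, z axes, in that order (R = Rz(yaw) Ry(pitch) Rx(roll)).
In Python, from bench import arm, vision, ticket, models gives the robot as it stands.
- The arm moves only by the tool move_arm, never from a script. Its arguments are lists of equal length, an entry for each row: "travel": the shift along the tool's x, y, z in cm, a list of three; "rotation": the turn, a rotation vector about the tool's x, y, z in degrees, a list of three; "grip": the finger opening in cm, from 0 to 8.54. In form: {"travel": [[tx, ty, tz], ...], "rotation": [[rx, ry, rz], ...], "grip": [grip, ...]}. A call has 1 to 5 rows; each row is the pose to reach, as a shift and turn from the pose commanded when the call began, along the tool's axes at that moment; what a row does not reach only later rows make up. A row lasts 1/8 s, in which the tool goes at most 62.5 mm and 10.7 degrees, less where a joint would pass 70% of its speed; a pose out of reach is approached as far as the arm can. A call with a gripper value outside its range is refused whole. The fingers move at their own pace and stop on an object; "newtons" is the grip in N (left out, the last holds). Time passes only in rows, so rows that repeat a pose let the fingers close. It gives the time, the measured TCP pose, the force and the opening at its end, in the units of the state.
- arm.state(): the state, without advancing time (a new reading comes with each control period).
- vision.camera(name): name is "side" or "top"; returns the picture (400x640x3 uint8, red, green, blue); there is no depth.
- vision.camera_model(name): a dict with "camera_matrix" (3x3 intrinsics, pixels), "dist_coeffs" ([k1, k2, p1, p2, k3] as OpenCV has them; the pictures are not rectified), "pose" (4x4, takes a point from camera to world coordinates). Camera axes: x right, y down, z forward; pixel columns grow to the right and rows downward; lengths in m; the calibration is good to about 2 mm. A picture is of the moment at which its call begins. camera_model takes no time and is no camera call.
- ticket.close_job(): hands the job in, once; it reports no verdict.
Trained networks look in the newest picture that a camera, given by its name, has taken for a name from the list of things; names that differ only in an ending like _2 or _b are one class to them, and where a whole thing is asked for, a point or a joint stands for the part that bears it (a point fixed in the world has none). Each returns a list of dicts, best first, with "score" (0 to 1); they miss things now and then, are a little off and sometimes report something else, mostly with a low value. They report only what shows in the picture. A call takes as long as a camera call. They do not tell look-alikes from the thing itself.
- models.masks_of(target, camera): "mask" (400x640 bool, what is visible of it) and "centre" ([column, row] in pixels, amid what is visible of it).
The state is a dict: "clock": time; "qpos": joint angles; "joint_vel": joint speeds; "joint_torque": joint torques, N m; "tcp_pos": TCP position; "ee_rot": TCP orientation; "wrist_force": force on the tool from outside, world axes, zero at the start; "wrist_torque": the same for the moment, N m; "width": finger opening in m.
Only numpy, scipy, OpenCV 4.12 (cv2) and the standard library are available. Lean on these libraries where they do the work, as an engineer would, in place of code of your own. Each camera call takes 0.05 s, during which the arm holds its last target.

TASK

The red multimeter is standing on its long edge on the blue mat. Push it over with the fingertips so that it lies on its back on the mat with its face up, then press the round green power button on its face all the way down and let go. Do not grip, lift or lean hard on the meter, and leave the other things on the bench where they are.

Things in the scene. Friction and masses are not known exactly. Their poses are not given: they have to be found in the camera images.
- meter: Red multimeter, 180 x 85 x 44 mm, about 0.4 kg, loose; starts standing on a 180 mm edge (85 mm high) on the mat, facing any way. Origin at the case's centre. x points from the face out through the back (face looks along -x; it must fall towards +x), y along its length to the display end, z across its 85 mm width, up at the start. Lying on its back, x points down and the origin is 25 mm above the table
- meter_face (a point): centre of the meter's black face (front 15 mm of the case black, the rest and the plain back red), axes as the meter's. Display at the +y end; red dial 44 mm across, 8 mm proud, 36 mm towards -y. Pushed slowly on the face near its top edge, half-way along its length, the meter tips without sliding; past about 27 degrees of lean it falls over by itself
- power_top (a point): centre of the top of the green power button, 20 mm across, standing 8 mm proud of the face (12 mm towards +y and 22 mm towards -z of the meter's centre); its axes are parallel to the meter's
- power (a joint): travel of the power button: 0 released, 0.004 m fully down; springs back. It starts to move at 1.2 N and is fully down at 3.6 N
- mat: blue work mat fixed to the bench, 280 mm along its x, 360 mm along its y, 3 mm thick; origin under its centre, on the table top
- spool: yellow solder spool standing on its flange, 64 mm across, 50 mm high; origin under its centre; a loose bystander
- flux: amber flux jar with a black cap, 50 mm across, 50 mm high; origin under its centre; a loose bystander
- stripper: red-handled wire stripper lying flat, about 175 mm long along its x, 60 mm wide, 20 mm high; a loose bystander
- screwdriver: orange-handled screwdriver lying flat along its x, 170 mm long, under 35 mm high; a loose bystander
- battery: black two-cell battery holder, 62 x 34 x 20 mm; origin under its centre; a loose bystander
- relay: small green relay board, 50 x 36 x 19 mm, on a corner of the mat; origin under its centre; a loose bystander
- sucker: aluminium solder sucker lying flat along its x, 175 mm long, 20 mm high; a loose bystander
Mind the look-alikes: they are no part of the job. Of the things that look like the meter, take the one that is farthest from the robot's base at the start.

How it is judged (in metres and radians):
On the way, in this order (a step that is already met when the one before it is completed fails the run):
1. the meter lies on its back, face up and still (angle between meter's own x axis and vertical above 3 rad and height (world z) of meter below 0.032 m and linear speed of meter below 0.02 m/s), for 0.2 s.
2. the power button is pressed down while the meter lies face up (value of joint power above 0.003 m and angle between meter's own x axis and vertical above 3 rad), for 0.1 s.
At the end, for the whole second after the job is handed in: The meter lies face up (within 8 degrees of level) and still, its centre less than 32 mm above the table and over the mat, with the power button let go (up again to within 1 mm) after having been pressed at least 3 of its 4 mm (all of step 1 and x of meter in the frame of mat between -0.14 and 0.14 m and y of meter in the frame of mat between -0.18 and 0.18 m and value of joint power below 0.001 m); the robot touches nothing.
It fails at once if the meter is lifted (its centre more than 62 mm above the table) (height (world z) of meter above 0.062 m).
It fails at once if the meter is squeezed or pressed with more than 35 N (contact force between the fingers and meter above 35 N).
It fails at once if another thing on the bench is moved by more than 30 mm (distance of any of spool, flux, stripper, screwdriver, battery, relay, sucker from where it was at the start of the episode above 0.03 m).
It fails at once if the spool or the flux jar is knocked over (angle between any of spool, flux's own z axis and vertical above 0.5 rad).
It also fails if it takes over 45 s, if anything falls off the work surface, if the arm or the gripper's body presses on something with over 40 N, if the wrist force passes 120 N, or if a joint passes its speed limit or range.

## Working session

There is one attempt and no reset: what is moved stays moved. The work goes in short steps, Python scripts to look and compute and a tool call to move; the robot and the scene stay as the last step left them, time stands still between calls to the robot, and variables do not carry over. Pictures are saved under pics/ and viewed, and the job is handed in when it is done.

Besides the shell and the picture viewer there is one more tool, called after "Emit:" as name(argument=value, ...) on one line, values as JSON. move_arm: Moves the arm, as the interface text tells. Its arguments: {"type":"object","properties":{"travel":{"type":"array"},"rotation":{"type":"array"},"grip":{"type":"array"},"newtons":{"type":"number"}},"required":["travel","rotation","grip"]}

```bash
mkdir -p pics; python3 - <<'E'
from bench import arm, vision, models
import cv2, numpy as np
print(arm.state())
for c in ["top","side"]:
    im=vision.camera(c); cv2.imwrite(f"pics/{c}0.png",im[:,:,::-1])
    m=vision.camera_model(c); print(c,{k:np.round(np.array(v),4).tolist() for k,v in m.items()})
    for t in ["meter","mat","power_top"]:
        for d in models.masks_of(t,c): print(c,t,round(d["score"],2),np.round(d["centre"]),d["mask"].sum())
E
```

```text
{'clock': 0.0, 'qpos': array([ 5.63733223e+01,  9.11324023e+00,  9.15723480e+01, -4.65443626e-04,
        7.94222983e+01, -1.20379134e+01]), 'joint_vel': array([ 0.00397682, -0.04276279, -0.08215962, -0.04008601, -0.0664459 ,
       -0.02815921]), 'joint_torque': array([ 1.41305627e-03, -3.96003950e+01, -3.31427658e+01, -1.44431719e-04,
        8.31543293e-03,  1.71859557e-05]), 'tcp_pos': array([0.2112512 , 0.53414549, 0.23030958]), 'ee_rot': array([-1.79894391e+02, -2.20533561e-02,  1.58411301e+02]), 'wrist_force': array([-0.65947197,  0.08852018,  0.20246292]), 'wrist_torque': array([ 0.05724688, -0.0159826 ,  0.01947294]), 'width': 0.08516328737907823}
top {'camera_matrix': [[411.2151, 0.0, 313.714], [0.0, 411.2151, 210.7073], [0.0, 0.0, 1.0]], 'dist_coeffs': [-0.0672, 0.0, 0.0, 0.0, 0.0], 'pose': [[0.0184, -0.9942, 0.1056, 0.4597], [-0.9997, -0.0166, 0.0179, 0.0177], [-0.0161, -0.1059, -0.9942, 0.9653], [0.0, 0.0, 0.0, 1.0]]}
top meter 0.87 [302. 189.] 1990
top meter 0.79 [480. 292.] 2726
top meter 0.6 [353. 148.] 309
top mat 0.88 [290. 212.] 15349
side {'camera_matrix': [[433.2778, 0.0, 319.0198], [0.0, 433.2778, 209.1285], [0.0, 0.0, 1.0]], 'dist_coeffs': [-0.0046, 0.0, 0.0, 0.0, 0.0], 'pose': [[0.678, -0.3717, 0.6341, -0.2449], [-0.7349, -0.3255, 0.5949, -0.7065], [-0.0147, -0.8694, -0.4939, 0.7034], [0.0, 0.0, 0.0, 1.0]]}
side meter 0.84 [327. 209.] 1185
side meter 0.74 [390. 310.] 3378
side mat 0.91 [308. 231.] 4757
side mat 0.51 [259. 241.] 332
side power_top 0.45 [377. 220.] 93
side power_top 0.37 [395. 327.] 57
```

View pics/top0.png

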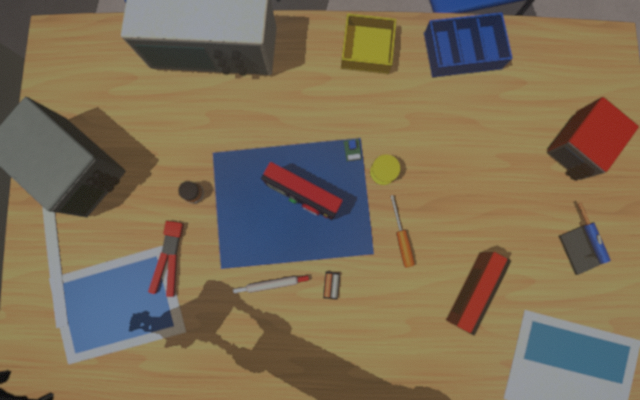

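View pics/side0.png

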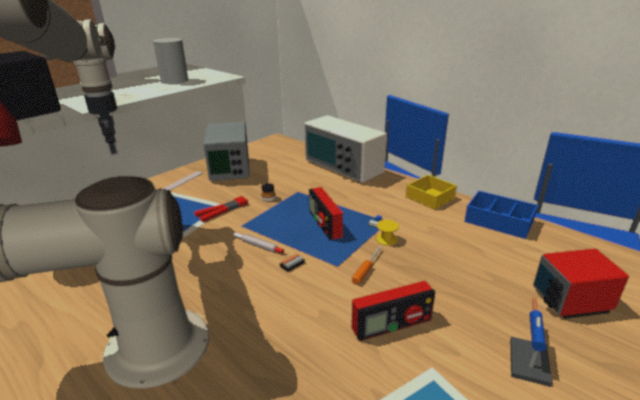

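```bash
python3 - <<'E'
import cv2
a=cv2.imread("pics/top0.png")[120:290,200:380]; cv2.imwrite("pics/topc.png",cv2.resize(a,None,fx=3.4,fy=3.4,interpolation=cv2.INTER_CUBIC))
a=cv2.imread("pics/side0.png")[130:290,200:410]; cv2.imwrite("pics/sidec.png",cv2.resize(a,None,fx=3.7,fy=3.7,interpolation=cv2.INTER_CUBIC))
E
```

```text
(no output)
```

View pics/topc.png

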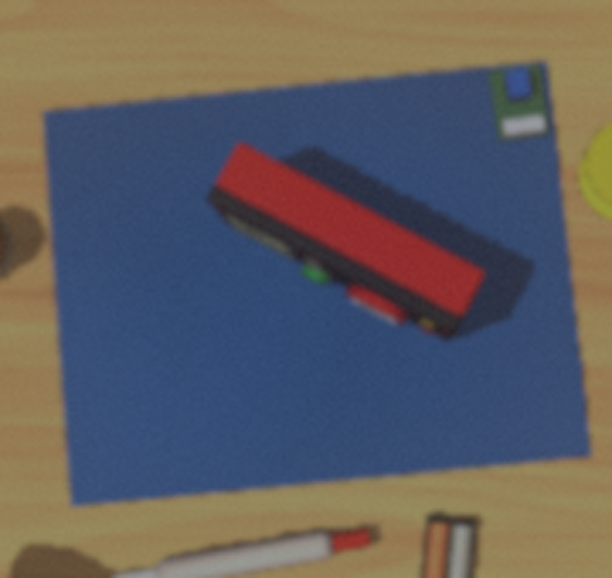

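View pics/sidec.png

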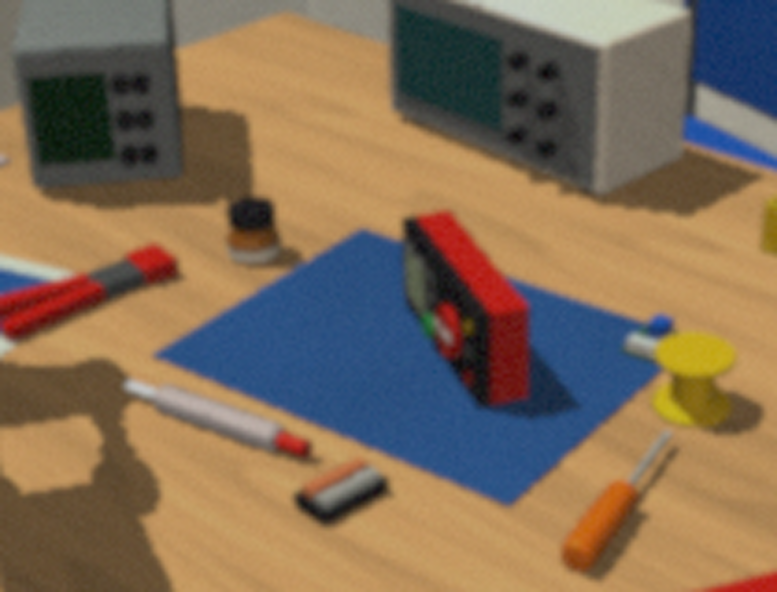

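The top view shows the standing meter on the mat, from about (262,178) to (343,215). Its black face, with the green button at about (293,200), looks down-left, so it falls up-right towards the relay at (353,149). The other red meter, at (480,292), is the look-alike. Next I'll compute the geometry.

```bash
cat > h.py <<'E'
from bench import arm, vision, models
import cv2, numpy as np
def ray(c,uv):
    m=vision.camera_model(c);K=np.array(m["camera_matrix"]);d=np.array(m["dist_coeffs"]);T=np.array(m["pose"])
    p=cv2.undistortPoints(np.array(uv,float).reshape(-1,1,2),K,d).reshape(-1,2)
    return T[:3,3],(T[:3,:3]@np.c_[p,np.ones(len(p))].T).T
def onz(c,uv,z):
    o,r=ray(c,uv); return o+r*((z-o[2])/r[:,2])[:,None]
def proj(c,P):
    m=vision.camera_model(c);T=np.linalg.inv(np.array(m["pose"]))
    return cv2.projectPoints(np.array(P,float).reshape(-1,3),cv2.Rodrigues(T[:3,:3])[0],T[:3,3],np.array(m["camera_matrix"]),np.array(m["dist_coeffs"]))[0].reshape(-1,2)
E
python3 - <<'E'
from h import *
from scipy.optimize import least_squares
# top: crop corners, side crop corners
tc=np.array([[240,143],[485,272],[450,338],[208,197]])/3.4+[200,120]
P=onz("top",tc,.088); print("top z88",P.round(4))
sc=np.array([[450,213],[528,302],[490,312],[405,218],[484,405],[527,398]])/3.7+[200,130]
# model: local x (back), y, z ; corners
def C(x,y,th):
    ex=np.array([np.cos(th),np.sin(th),0]); ey=np.array([-np.sin(th),np.cos(th),0])  # z up
    f=lambda a,b,c: np.array([x,y,.0455])+a*.022*ex+b*.09*ey+np.array([0,0,c*.0425])
    t=[f(1,1,1),f(1,-1,1),f(-1,-1,1),f(-1,1,1)]
    s=t+[f(-1,-1,-1),f(1,-1,-1)]
    return t,s
def res(p,full=0):
    t,s=C(*p); r=np.r_[(proj("top",t)-tc).ravel(),(proj("side",s)-sc).ravel()]
    return r
c=P.mean(0); e=P[0]-P[3]; r=least_squares(res,[c[0],c[1],np.arctan2(e[1],e[0])])
print(r.x[:2],np.degrees(r.x[2])); print(r.fun.reshape(-1,2).round(1))
x,y,th=r.x
ex=np.array([np.cos(th),np.sin(th)]);ey=np.array([-ex[1],ex[0]])
b=np.array([x,y])+.022*ex
print("dist",np.hypot(x,y)); lk=onz("top",[[487,284]],.085);print("lookalike",lk,np.hypot(*lk[0,:2]))
print("fallen corners",[(b+s*.09*ey+k*.085*ex).round(3).tolist() for k in(0,1) for s in(1,-1)])
rl=onz("top",np.array([[490,68],[546,62],[549,134],[502,138]])/3.4+[200,120],.015);print("relay",rl.round(3))
sp=onz("top",[[386,169]],.05);print("spool",sp.round(3))
print("relay,spool local", [((q[:2]-b)@ex,(q[:2]-np.array([x,y]))@ey) for q in list(rl)+list(sp)])
mc=onz("top",np.array([[45,112],[545,62],[590,456],[73,503]])/3.4+[200,120],.003);print("mat",mc.round(3),mc.mean(0))
for pt in ["screwdriver","battery","sucker"]:
    for d in models.masks_of(pt,"top")[:1]: print(pt,onz("top",[d["centre"]],.01).round(3))
E
```

```text
top z88 [[ 0.6579  0.1295  0.088 ]
 [ 0.577  -0.0282  0.088 ]
 [ 0.5348 -0.0067  0.088 ]
 [ 0.6225  0.149   0.088 ]]
[0.59935701 0.0597847 ] -27.38092089979322
[[ 0.  -1.1]
 [ 0.9 -0.2]
 [ 1.6 -1.7]
 [-0.4  0.6]
 [ 0.  -1.6]
 [ 0.9  0.7]
 [-3.3  0.9]
 [-1.  -0.7]
 [-1.6  1. ]
 [ 0.8 -0.1]]
dist 0.6023313321430648
lookalike [[ 0.40240866 -0.33820893  0.085     ]] 0.5256596002086993
fallen corners [[0.66, 0.13], [0.578, -0.03], [0.736, 0.09], [0.653, -0.069]]
relay [[ 0.73  -0.034  0.015]
 [ 0.735 -0.073  0.015]
 [ 0.684 -0.075  0.015]
 [ 0.681 -0.043  0.015]]
spool [[ 0.654 -0.128  0.05 ]]
relay,spool local [(np.float64(0.13746362130265208), np.float64(-0.023151975007110727)), (np.float64(0.1597852737033162), np.float64(-0.055524177941844555)), (np.float64(0.11529923214213904), np.float64(-0.08113953552032631)), (np.float64(0.09735160980219418), np.float64(-0.0537967271365845)), (np.float64(0.11313981360083962), np.float64(-0.14104264518966708))]
mat [[ 0.698  0.28   0.003]
 [ 0.739 -0.074  0.003]
 [ 0.463 -0.106  0.003]
 [ 0.424  0.248  0.003]] [0.58072682 0.08719582 0.003     ]
screwdriver [[ 0.481 -0.181  0.01 ]]
battery [[ 0.392 -0.014  0.01 ]]
sucker [[0.391 0.128 0.01 ]]
```

```bash
cat >> h.py <<'E'
from scipy.spatial.transform import Rotation as R
def go(pos,yaw):
    s=arm.state(); R0=R.from_euler('xyz',s["ee_rot"],degrees=True); R1=R.from_euler('xyz',[180,0,yaw],degrees=True)
    print("t",s["clock"],"tcp",s["tcp_pos"].round(4),"rot",s["ee_rot"].round(2),"F",s["wrist_force"].round(2))
    print("travel cm",(R0.inv().apply(np.array(pos)-s["tcp_pos"])*100).round(2),"rot",(R0.inv()*R1).as_rotvec(degrees=True).round(2))
E
python3 -c "
from h import *
go([.548,.0865,.20],152.6)"
```

```text
t 0.55 tcp [0.2116 0.5347 0.2313] rot [180.    -0.   158.41] F [ 0.3  -0.34  0.6 ]
travel cm [-47.77 -29.29   3.13] rot [ 0.   -0.    5.81]
```

Emit:
move_arm(travel=[[-5,-3,0],[-10,-6,0],[-15,-9,0],[-20,-12.3,0],[-25,-15.3,0]], rotation=[[0,0,1],[0,0,2],[0,0,3],[0,0,4.5],[0,0,5.8]], grip=[0,0,0,0,0], newtons=20)

```text
clock: 1.18
tcp_pos: [0.3886, 0.2988, 0.2316]
ee_rot: [180.0, 0.0, 152.6]
wrist_force: [0.7, -0.7, -0.1]
width: 0.0001
```

```bash
python3 -c "
from h import *
go([.548,.0865,.18],152.6)"
```

```text
t 1.175 tcp [0.3886 0.2988 0.2316] rot [1.7996e+02 3.0000e-02 1.5257e+02] F [ 0.72 -0.67 -0.11]
travel cm [-23.92 -11.5    5.16] rot [ 0.04  0.03 -0.03]
```

Emit:
move_arm(travel=[[-5,-2.4,1],[-10,-4.8,2],[-15,-7.2,3],[-20,-9.6,4],[-23.9,-11.5,5.2]], rotation=[[0,0,0],[0,0,0],[0,0,0],[0,0,0],[0,0,0]], grip=[0,0,0,0,0])

```text
clock: 1.8
tcp_pos: [0.5484, 0.0863, 0.1793]
ee_rot: [180.0, 0.1, 152.5]
wrist_force: [0.1, 0.7, -0.4]
width: 0.0004
```

```bash
python3 -c "
from h import *
go([.548,.0865,.079],152.6)
go([.548,.0865,.079],152.6)
cv2.imwrite('pics/s1.png',vision.camera('side')[120:300,180:420,::-1].repeat(3,0).repeat(3,1))"
```

```text
t 1.8 tcp [0.5484 0.0863 0.1793] rot [1.7998e+02 6.0000e-02 1.5254e+02] F [ 0.09  0.68 -0.44]
travel cm [ 6.000e-02 -1.000e-02  1.003e+01] rot [ 0.02  0.06 -0.06]
t 1.8 tcp [0.5484 0.0863 0.1793] rot [1.7998e+02 6.0000e-02 1.5254e+02] F [ 0.09  0.68 -0.44]
travel cm [ 6.000e-02 -1.000e-02  1.003e+01] rot [ 0.02  0.06 -0.06]
```

View pics/s1.png

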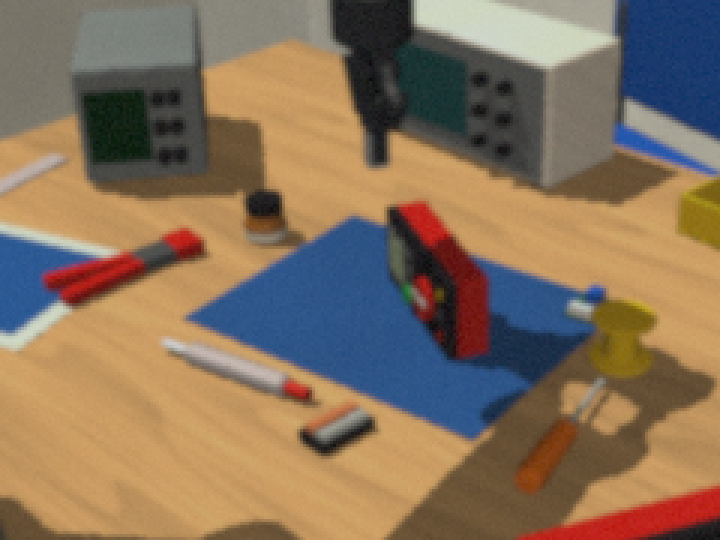

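The side view shows the closed fingertips at about (375,160), above and in front of the meter's face, with nothing touched. I'll descend to the push height.

Emit:
move_arm(travel=[[0,0,4],[0,0,7],[0,0,9],[0,0,10],[0,0,10]], rotation=[[0,0,0],[0,0,0],[0,0,0],[0,0,0],[0,0,0]], grip=[0,0,0,0,0])

```text
clock: 2.48
tcp_pos: [0.5467, 0.0884, 0.079]
ee_rot: [-180.0, -0.0, 152.6]
wrist_force: [-0.5, -0.9, 0.3]
width: -0.0001
```

Emit:
move_arm(travel=[[-0.4,0,0],[-0.8,0,0],[-1.2,0,0],[-1.6,0,0],[-2,0,0]], rotation=[[0,0,0],[0,0,0],[0,0,0],[0,0,0],[0,0,0]], grip=[0,0,0,0,0])

```text
clock: 3.1
tcp_pos: [0.5651, 0.079, 0.0793]
ee_rot: [-180.0, 0.0, 152.6]
wrist_force: [0.1, -0.6, 0.2]
width: -0.0
```

```bash
python3 -c "
from h import *
for c,(a,b) in dict(side=(120,180),top=(110,210)).items():
  cv2.imwrite(f'pics/{c}2.png',vision.camera(c)[a:a+160,b:b+210,::-1].repeat(3,0).repeat(3,1))
go([.548,.0865,.079],152.6)"
```

```text
t 3.2 tcp [0.5652 0.0789 0.0794] rot [1.800e+02 2.000e-02 1.526e+02] F [-0.19 -0.45 -0.29]
travel cm [ 1.88 -0.12  0.04] rot [ 0.    0.02 -0.  ]
```

View pics/side2.png

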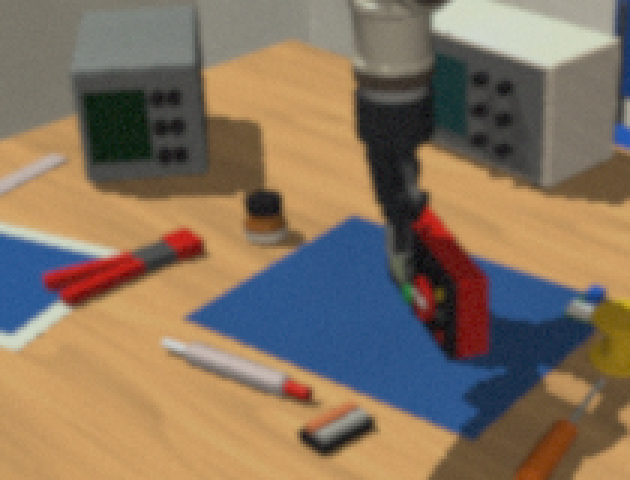

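View pics/top2.png

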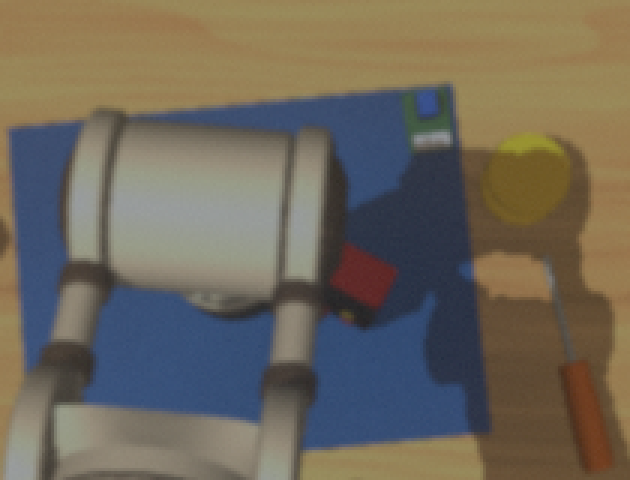

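The fingertips are just in front of the face near its top edge, about half-way along. There is no contact force yet. I'll push slowly.

Emit:
move_arm(travel=[[-0.3,0,0],[-0.6,0,0],[-0.9,0,0],[-1.2,0,0],[-1.5,0,0]], rotation=[[0,0,0],[0,0,0],[0,0,0],[0,0,0],[0,0,0]], grip=[0,0,0,0,0])

```text
clock: 3.82
tcp_pos: [0.5783, 0.0722, 0.0793]
ee_rot: [180.0, -0.0, 152.6]
wrist_force: [-1.4, 0.5, 1.6]
width: -0.0001
```

```bash
python3 -c "
from h import *
for c,(a,b) in dict(side=(120,180)).items():
  cv2.imwrite(f'pics/{c}3.png',vision.camera(c)[a:a+160,b:b+210,::-1].repeat(3,0).repeat(3,1))
go([.548,.0865,.079],152.6)"
```

```text
t 3.875 tcp [0.5787 0.072  0.0794] rot [1.7999e+02 3.0000e-02 1.5260e+02] F [-0.66 -0.08  0.14]
travel cm [ 3.39 -0.12  0.04] rot [0.01 0.03 0.  ]
```

View pics/side3.png

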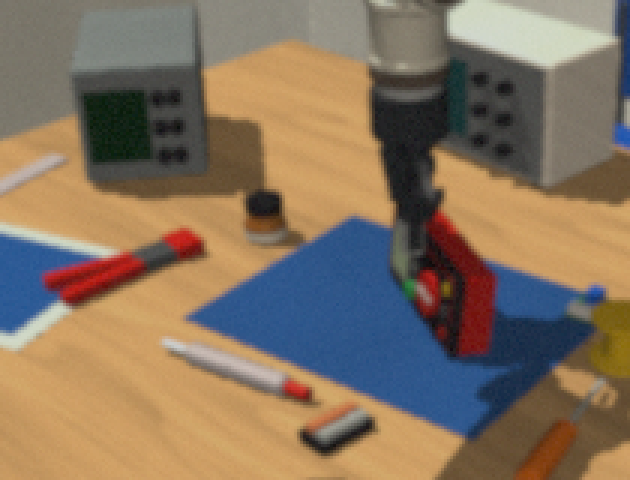

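The meter is leaning and its base edge hasn't moved, still near (455,355). I'll carry on.

Emit:
move_arm(travel=[[-0.3,0,0],[-0.6,0,0],[-0.9,0,0],[-1.2,0,0],[-1.5,0,0]], rotation=[[0,0,0],[0,0,0],[0,0,0],[0,0,0],[0,0,0]], grip=[0,0,0,0,0])

```text
clock: 4.5
tcp_pos: [0.5917, 0.0652, 0.0793]
ee_rot: [180.0, 0.0, 152.6]
wrist_force: [-0.1, 0.1, 1.8]
width: 0.0005
```

Emit:
move_arm(travel=[[-0.3,0,0],[-0.6,0,0],[-0.9,0,0],[-1.2,0,0],[-1.5,0,0]], rotation=[[0,0,0],[0,0,0],[0,0,0],[0,0,0],[0,0,0]], grip=[0,0,0,0,0])

```text
clock: 5.12
tcp_pos: [0.6049, 0.0583, 0.0792]
ee_rot: [-180.0, -0.0, 152.6]
wrist_force: [0.0, 0.1, 0.5]
width: 0.0001
```

```bash
python3 -c "
from h import *
for c,(a,b) in dict(side=(120,180)).items():
  cv2.imwrite(f'pics/{c}4.png',vision.camera(c)[a:a+160,b:b+210,::-1].repeat(3,0).repeat(3,1))
go([.548,.0865,.079],152.6)"
```

```text
t 5.175 tcp [0.6052 0.0581 0.0793] rot [1.800e+02 2.000e-02 1.526e+02] F [-0.57 -0.78  0.01]
travel cm [ 6.39 -0.11  0.03] rot [0.   0.02 0.  ]
```

View pics/side4.png

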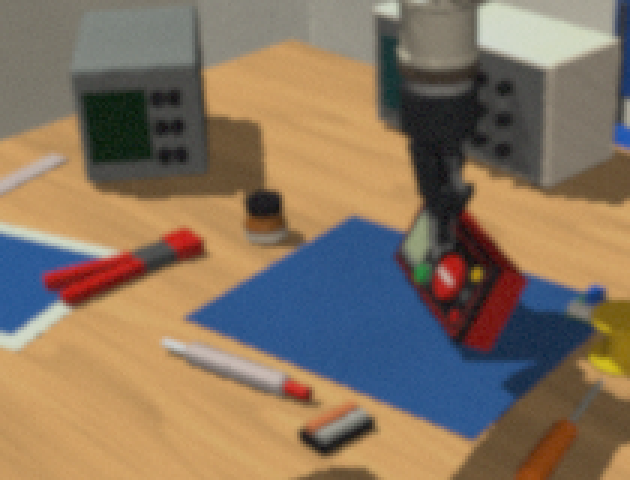

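The lean is close to the tipping point. I'll push a little further.

Emit:
move_arm(travel=[[-0.3,0,0],[-0.6,0,0],[-0.9,0,0],[-1.2,0,0],[-1.2,0,0]], rotation=[[0,0,0],[0,0,0],[0,0,0],[0,0,0],[0,0,0]], grip=[0,0,0,0,0])

```text
clock: 5.8
tcp_pos: [0.6156, 0.0528, 0.0793]
ee_rot: [180.0, 0.0, 152.6]
wrist_force: [-0.2, -0.2, 0.2]
width: 0.0002
```

```bash
python3 -c "
from h import *
for c,(a,b) in dict(side=(120,180)).items():
  cv2.imwrite(f'pics/{c}5.png',vision.camera(c)[a:a+160,b:b+210,::-1].repeat(3,0).repeat(3,1))
go([.548,.0865,.12],152.6)"
```

```text
t 5.85 tcp [0.6155 0.0529 0.0793] rot [-180.     -0.    152.61] F [-0.49 -0.65  0.07]
travel cm [ 7.54 -0.12 -4.07] rot [-0.   -0.    0.01]
```

View pics/side5.png

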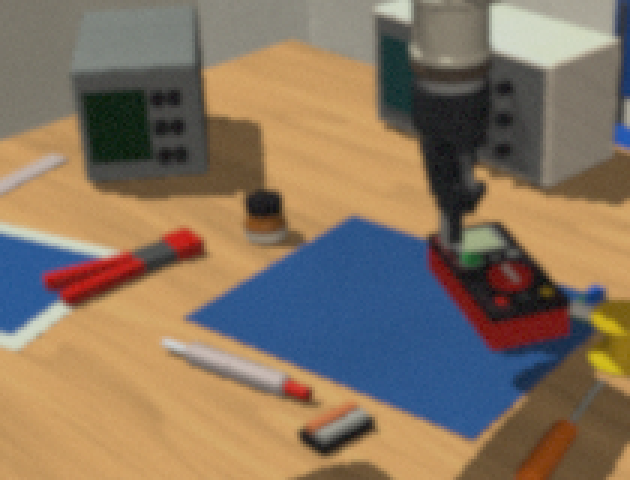

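The meter is lying face up, with the green button at about (470,258) in the crop. I'll back off to see it and locate the button.

Emit:
move_arm(travel=[[0,0,-4],[3,0,-8],[8,0,-10],[13,0,-10],[18,0,-10]], rotation=[[0,0,0],[0,0,0],[0,0,0],[0,0,0],[0,0,0]], grip=[0,0,0,0,0])

```text
clock: 6.48
tcp_pos: [0.4543, 0.1364, 0.1797]
ee_rot: [180.0, 0.0, 152.6]
wrist_force: [0.5, 0.2, 0.3]
width: -0.0002
```

```bash
python3 -c "
from h import *
for c,(a,b) in dict(side=(120,180),top=(110,210)).items():
  im=vision.camera(c); cv2.imwrite(f'pics/{c}6.png',cv2.resize(im[a:a+160,b:b+210,::-1],None,fx=3.5,fy=3.5,interpolation=cv2.INTER_CUBIC))
  hsv=cv2.cvtColor(im,cv2.COLOR_RGB2HSV)
  for d in models.masks_of('power_top',c): print(c,d['score'],d['centre'],d['mask'].sum())
  for d in models.masks_of('meter',c)[:2]: print(c,d['score'],d['centre'],d['mask'].sum())
  print('pred',proj(c,[[.643,.052,.055]]))
go([.643,.052,.10],152.6)"
```

```text
side 0.49 [395.1, 328.1] 57
side 0.85 [391.2, 310.9] 3333
side 0.84 [345.4, 214.7] 1362
pred [[336.57872623 204.82959019]]
top 0.4 [307.7, 172.9] 56
top 0.83 [315.7, 166.8] 3114
top 0.74 [332.7, 286.4] 408
pred [[306.48750541 172.29152123]]
t 6.775 tcp [0.4566 0.1354 0.1798] rot [1.7997e+02 7.0000e-02 1.5259e+02] F [ 0.58 -0.17  0.91]
travel cm [-20.38   1.17   8.  ] rot [ 0.03  0.07 -0.01]
```

View pics/side6.png

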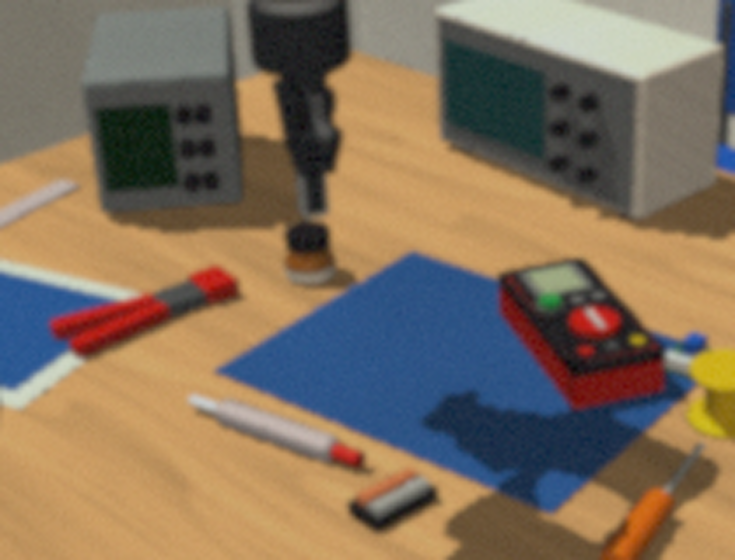

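View pics/top6.png

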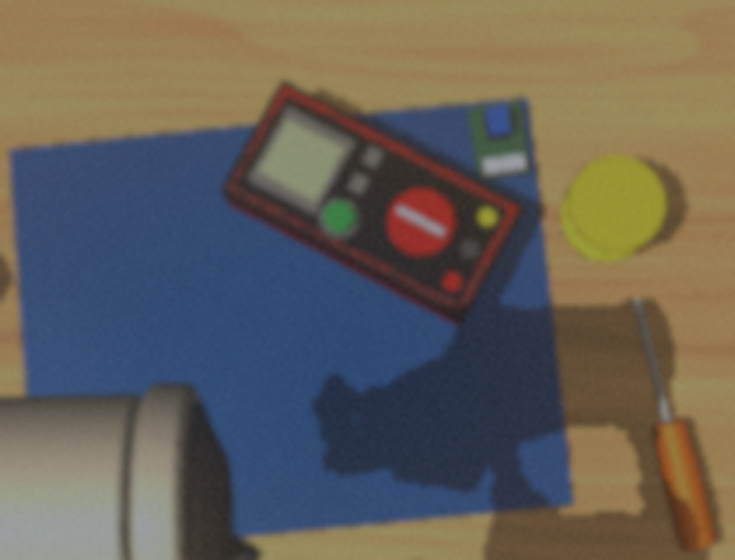

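The button appears at top (306.9,172.0) and side (337.1,205.4). Both are within 1 px of the predicted (0.643, 0.052, 0.055), and the relay and spool haven't moved. I'll go above the button.

Emit:
move_arm(travel=[[-5,0.2,0],[-10,0.5,2],[-15,0.9,4],[-20.4,1.2,7],[-20.4,1.2,9]], rotation=[[0,0,0],[0,0,0],[0,0,0],[0,0,0],[0,0,0]], grip=[0,0,0,0,0])

```text
clock: 7.4
tcp_pos: [0.6447, 0.0495, 0.0858]
ee_rot: [-179.9, -0.1, 152.4]
wrist_force: [-1.1, 0.8, -1.0]
width: 0.0004
```

```bash
python3 -c "
from h import *
go([.6435,.0515,.06],152.6)
cv2.imwrite('pics/s7.png',vision.camera('side')[150:250,260:400,::-1].repeat(5,0).repeat(5,1))
go([.6435,.0515,.06],152.6)"
```

```text
t 7.4 tcp [0.6447 0.0495 0.0858] rot [-1.7994e+02 -8.0000e-02  1.5240e+02] F [-1.08  0.83 -1.01]
travel cm [0.19 0.13 2.58] rot [-0.06 -0.08 -0.2 ]
t 7.45 tcp [0.6412 0.0509 0.0834] rot [-179.85   -0.37  152.46] F [-2.88 -0.04 -1.91]
travel cm [-0.19  0.16  2.34] rot [-0.15 -0.37 -0.14]
```

View pics/s7.png

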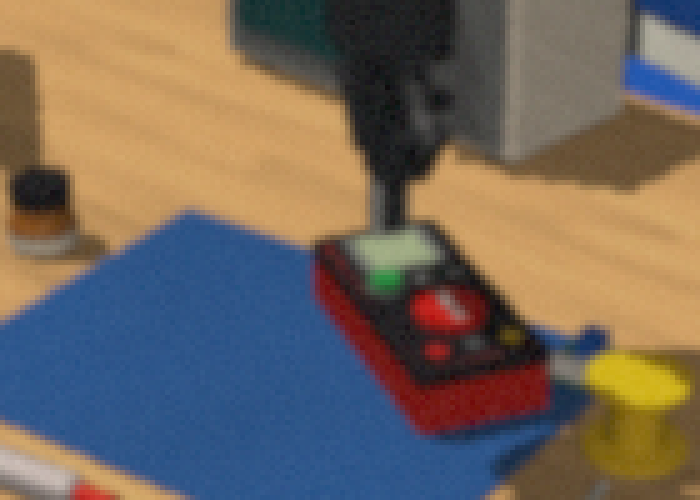

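The fingertips are above the meter at about (390,225) and the arm is still settling. I'll hold and re-read.

Emit:
move_arm(travel=[[0,0,0],[0,0,0],[0,0,0],[0,0,0]], rotation=[[0,0,0],[0,0,0],[0,0,0],[0,0,0]], grip=[0,0,0,0])

```text
clock: 7.95
tcp_pos: [0.6425, 0.0528, 0.0905]
ee_rot: [180.0, 0.1, 152.6]
wrist_force: [0.1, -0.2, 0.5]
width: -0.0001
```

```bash
python3 -c "
from h import *
go([.6435,.0515,.06],152.6)"
```

```text
t 7.95 tcp [0.6425 0.0528 0.0905] rot [1.7996e+02 9.0000e-02 1.5264e+02] F [ 0.07 -0.24  0.49]
travel cm [-0.14 -0.07  3.05] rot [0.04 0.09 0.04]
```

Emit:
move_arm(travel=[[-0.1,-0.1,1],[-0.1,-0.1,2],[-0.1,-0.1,2.7],[-0.1,-0.1,3],[-0.1,-0.1,3]], rotation=[[0,0,0],[0,0,0],[0,0,0],[0,0,0],[0,0,0]], grip=[0,0,0,0,0])

```text
clock: 8.57
tcp_pos: [0.6425, 0.0512, 0.059]
ee_rot: [-180.0, -0.0, 152.6]
wrist_force: [-0.3, -0.2, 0.5]
width: 0.0005
```

Emit:
move_arm(travel=[[0,0,0.2],[0,0,0.4],[0,0,0.6],[0,0,0.7],[0,0,0.7]], rotation=[[0,0,0],[0,0,0],[0,0,0],[0,0,0],[0,0,0]], grip=[0,0,0,0,0])

```text
clock: 9.2
tcp_pos: [0.6429, 0.0512, 0.0526]
ee_rot: [180.0, 0.0, 152.6]
wrist_force: [-1.0, -0.2, 2.4]
width: 0.0004
```

Emit:
move_arm(travel=[[0,0,0.1],[0,0,0.15],[0,0,0.2],[0,0,0.2],[0,0,0.2]], rotation=[[0,0,0],[0,0,0],[0,0,0],[0,0,0],[0,0,0]], grip=[0,0,0,0,0])

```text
clock: 9.82
tcp_pos: [0.6429, 0.0511, 0.051]
ee_rot: [180.0, 0.0, 152.6]
wrist_force: [-1.2, 0.9, 6.4]
width: 0.0002
```

Emit:
move_arm(travel=[[0,0,0.05],[0,0,0.1],[0,0,0.1]], rotation=[[0,0,0],[0,0,0],[0,0,0]], grip=[0,0,0])

```text
clock: 10.2
tcp_pos: [0.6429, 0.0512, 0.0509]
ee_rot: [-180.0, 0.0, 152.6]
wrist_force: [-5.3, -0.1, 11.3]
width: 0.0002
```

The button has bottomed out at z = 0.051, exactly where fully down should be. The force rose from 6 to 11 N with no further motion. I'll release it and back off.

Emit:
move_arm(travel=[[0,0,-0.5],[0,0,-2],[0,0,-6],[0,0,-10],[3,0,-12]], rotation=[[0,0,0],[0,0,0],[0,0,0],[0,0,0],[0,0,0]], grip=[0,0,0,0,0])

```text
clock: 10.82
tcp_pos: [0.6181, 0.0641, 0.1729]
ee_rot: [179.9, 0.3, 152.5]
wrist_force: [-0.3, 0.1, 1.1]
width: -0.0001
```

Emit:
move_arm(travel=[[5,0,0],[10,0,0],[15,0,0],[15,0,0],[15,0,0]], rotation=[[0,0,0],[0,0,0],[0,0,0],[0,0,0],[0,0,0]], grip=[0,0,0,0,0])

```text
clock: 11.45
tcp_pos: [0.4835, 0.1339, 0.1699]
ee_rot: [180.0, 0.1, 152.6]
wrist_force: [1.0, 0.1, -0.4]
width: -0.0001
```

```bash
python3 -c "
from h import *
for c,(a,b) in dict(side=(120,180),top=(110,210)).items():
  im=vision.camera(c); cv2.imwrite(f'pics/{c}8.png',cv2.resize(im[a:a+160,b:b+210,::-1],None,fx=3.5,fy=3.5,interpolation=cv2.INTER_CUBIC))
print(arm.state()['clock'],arm.state()['tcp_pos'],arm.state()['wrist_force'])"
```

```text
11.55 [0.48406071 0.13348032 0.16984598] [-0.38137958  0.86651213  0.70944249]
```

View pics/side8.png

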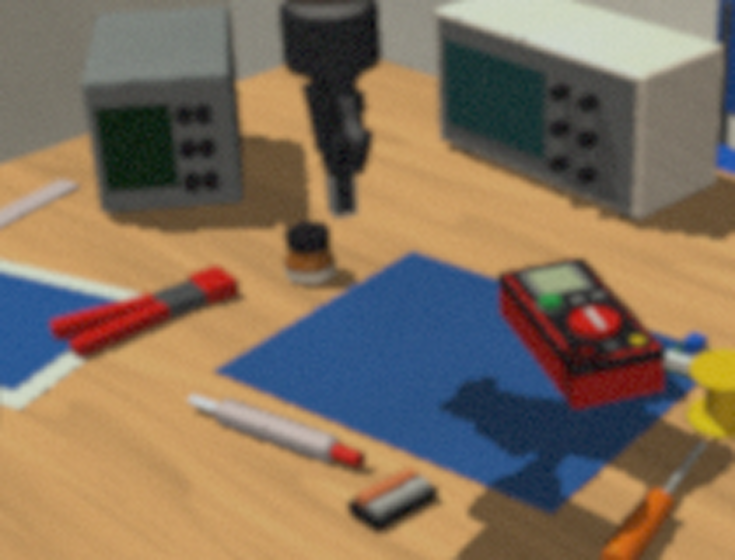

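View pics/top8.png

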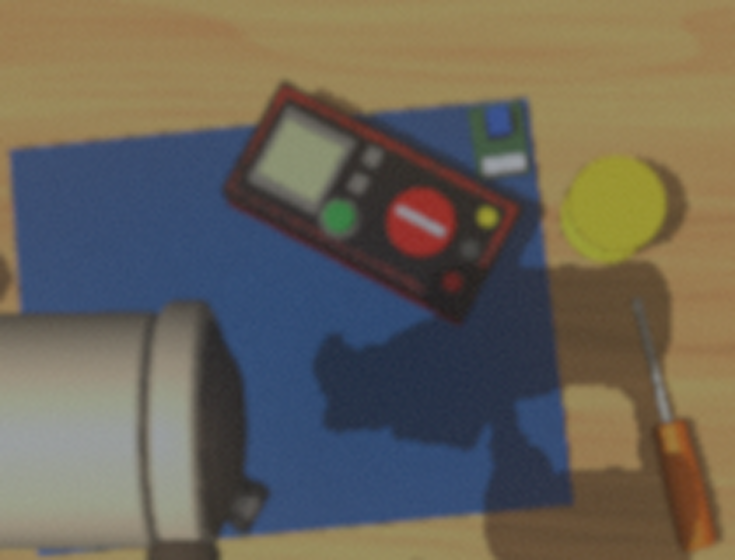

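The pictures match those from before the press: meter face up on the mat, button at (339,217) in the top crop, bystanders unmoved and the arm clear.

```bash
python3 -c "
from bench import ticket
print(ticket.close_job())"
```

```text
the job is handed in; nothing more can be done
None
```

I tipped the meter on the mat (the farther of the two, 0.60 m against 0.53 m) onto its back and pressed its power button fully down. I then let go, and the job was handed in at about 11.6 s. No verdict is reported, so success rests on my own checks below.

- **Tipping:** I pushed with the closed fingertips near the top of the face, half-way along. The readings between moves showed a wrist force under about 2.5 N, and the meter landed within about 1 px of where I predicted, with its back on the mat.
- **Button press:** The button bottomed out at z = 0.051 m, the height expected for fully down. The force then rose from 6 N to 11 N with no further motion. I could not read the button's travel directly, so "fully down" is judged from that height and force.
- **Final pictures:** They match those from before the press. The meter is face up on the mat, the button shows at the same pixel, and the arm is clear. None of the bystanders looked moved. Button release was judged from the pictures only.
- **Detector errors:** The networks missed this meter's button in some views and also mislabelled the relay as a meter. I used the hand-read pixels, which agreed in both cameras.

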